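Mark the right specimen mount in the hand press

TASK

Of the three black specimen mounts on the white board, stand the middle-height one (24 mm tall) upright in the middle of the press's round platform, so that nothing of it overhangs, and let go of it; then push the slide fully home under the plunger. Press the plunger head all the way down to its stop for a moment to mark the mount, then let the head spring back up, leaving the mount on the platform under it. Leave the other two mounts and everything else on the bench where they are.

Things in the scene. Friction and masses are not known exactly. Their poses are not given: they have to be found in the camera images.
- press: Black hand press, fixed, 182 mm high. Origin: underside of its base, on the plunger's axis; z up. Base 120 (x) x 380 (y) x 18 mm, from y -260 to +120. Column 70 x 50, 158 high, at y +60 to +110, with an arm (50 mm wide, heights 115 to 145) over to y -20 and a steel bush (radius 19, heights 111 to 147) for the plunger. The slide runs along this y; out = towards -y.
- slide (a joint): Position of the press's aluminium slide along the press's +y, m: 0 = fully out, 0.12 = fully home at its stop, platform right under the plunger. Starts near the out end, stays where left, needs about 2 N to move. Slide plate 70 x 70 mm, top 35 mm above the bench, with a 40 mm wide tongue towards -y that carries the tab.
- tab_top (a point): Middle of the top of the slide's upright push tab: 24 mm wide (press x), 12 mm thick (press y), 35 mm tall, its top 70 mm above the bench, 95 mm from the platform's centre on the side away from the column. Axes as the press's. Can be pushed on its outer (-y) face or pinched across its 24 mm.
- platform_top (a point): Centre of the top face of the round steel platform on the slide: 44 mm diameter, 45 mm above the bench, 10 mm above the slide plate; axes as the press's.
- platform (a joint): How far the sprung platform is pushed down, m: 0 = up (also under a mount's weight), 0.007 = bottomed; 2.4 N to start, then 600 N/m. With the plunger at its stop the 24 mm mount pushes it down 3 mm; the 16 mm mount is not reached, the 32 mm mount bottoms it before the plunger's stop.
- plunger (a joint): How far the spring plunger is pressed down, m: 0 = up, 0.019 = at its stop. It takes about 2 N to start, 7 N at the stop, 11 N at the stop with the 24 mm mount under it; it springs back when let go.
- plunger_top (a point): Centre of the flat top of the plunger's black mushroom head, 44 mm diameter, 182 mm above the bench when up and 163 mm at the stop. Its steel foot (22 mm diameter) hangs 40 mm above the platform's level when up.
- mount_middle: The mount to be marked: black plastic cylinder, 30 mm diameter, 24 mm tall, with a small square steel specimen in its top; standing on the white board. Origin: centre of its underside; z up. About 50 g.
- mount_short: Look-alike mount, 30 mm diameter, 16 mm tall, on the board. Origin: centre of its underside.
- mount_tall: Look-alike mount, 30 mm diameter, 32 mm tall, on the board. Origin: centre of its underside. The three stand in a row about 75 mm apart, in any order, on a fixed white board 250 x 110 mm and 4 mm thick; the row runs roughly along the world's x.
- jar: Bystander: closed jar, 56 mm diameter, 85 mm tall. Origin: centre of its underside.
- cup: Bystander: white bowl, 64 mm diameter, 50 mm tall. Origin: centre of its underside.
- driver: Bystander: screwdriver, about 200 mm long, lying on the bench roughly along the world's y.
- block: Bystander: steel test block 50 x 50 x 18 mm. Origin: centre of its underside.
There are look-alikes about, which are no part of the job. Leave any green, purple or turquoise look-alike of the mount_middle alone.

How it is judged:
On the way, in this order (a step that is already met when the one before it is completed fails the run):
1. the 24 mm mount stands upright, centred on the platform and let go, with the slide still out (horizontal distance between mount_middle and platform_top below 0.008 m and z of mount_middle in the frame of platform_top between -0.003 and 0.003 m and angle between mount_middle's own z axis and vertical below 0.1 rad and value of joint slide below 0.09 m and contact force between mount_middle and the fingers below 0.2 N), for 0.2 s.
2. the slide is fully home with the mount on the platform (horizontal distance between mount_middle and platform_top below 0.008 m and z of mount_middle in the frame of platform_top between -0.003 and 0.003 m and angle between mount_middle's own z axis and vertical below 0.1 rad and value of joint slide above 0.115 m), for 0.1 s.
3. the plunger is at its stop, pressing the mount on the sunk platform (value of joint plunger above 0.0175 m and value of joint platform above 0.0015 m and horizontal distance between mount_middle and plunger_top below 0.011 m and value of joint slide above 0.115 m), for 0.2 s.
At the end, for the whole second after the job is handed in: The 24 mm mount stands upright (0.1 rad) and still on the platform, within 8 mm of its centre and 11 mm of the plunger's axis; slide within 5 mm of fully home; plunger back up within 3 mm; the other mounts and the bystanders within 30 mm of where they started (all of step 2 and value of joint plunger below 0.003 m and horizontal distance between mount_middle and plunger_top below 0.011 m and linear speed of mount_middle below 0.02 m/s and distance of each of mount_short, mount_tall, jar, cup, driver, block from where it was at the start of the episode below 0.03 m); the robot touches nothing.
It fails at once if another mount is moved by more than 30 mm (distance of any of mount_short, mount_tall from where it was at the start of the episode above 0.03 m).
It fails at once if a bystander is moved by more than 30 mm (distance of any of jar, cup, driver, block from where it was at the start of the episode above 0.03 m).
It also fails if it takes over 64 s, if anything falls off the work surface, if the arm or the gripper's body presses on something with over 40 N, if the wrist force passes 120 N, or if a joint passes its speed limit or range.

ROBOT

A 6-joint arm with a two-finger parallel gripper is mounted at the origin on the work surface. World frame = base frame: x ahead of the robot, y to its left, z up, the work surface at z = 0. Lengths are in m, angles in rad, forces in N, time in s.
With the tool pointing down it reaches from about 0.35 to 0.775 m from the base axis. Payload 5.5 kg.
Tool frame: the origin (TCP) lies between the finger pads; the fingertips stand 19 mm ahead of it and the grasp point (between the pads) is the TCP; z points along the fingers, y is the line along which they close (so a half turn about z gives the same grasp; the last joint's range is limited). The gripper opens to 85 mm and grips with 20 to 120 N. Pads are 22 mm wide; open, the fingers measure 114 mm over their backs; the gripper's body (76 mm by 85 mm) begins 54 mm behind the grasp point. The pads swing forward as they close: fully open they stand 13 mm farther back than shut.
Start: joints at [-1.283, 0.313, 0.046, 1.304, 0, 1.431], TCP at [0.239, -0.523, 0.25] pointing down, gripper open.
Joint ranges: [-2.76, 2.76], [-0.86, 1.69], [-1.03, 1.26], [-2.2, 2.34], [-1.47, 1.5], [-3.14, 3.14]. Speed limits (rad/s): [2.57, 2.57, 3.14, 3.14, 3.14, 3.14].

INTERFACE

Orientations are given as a unit quaternion [w, x, y, z].
In Python, from workcell import env gives the robot as it stands.
- The arm moves only by the shell command python3 -m pendant 'ROWS' [FORCE]. ROWS is JSON, a list of rows, each an object with "travel": the shift along the tool's x, y, z scaled (see below), a list of three; "rot": the turn, a rotation vector about the tool's x, y, z scaled (see below), a list of three; "fingers": the opening, from -1 (shut) to 1 (fully open). In form: [{"travel": [dx, dy, dz], "rot": [wx, wy, wz], "fingers": fingers}, ...]. A call has 1 to 10 rows; each row is the pose to reach, as a shift and turn from the pose commanded when the call began, along the tool's axes at that moment; what a row does not reach only later rows make up. The controller multiplies each number of a shift by 0.12 m and each number of a turn by 60 degrees. A row lasts 1/10 s, in which the tool goes at most 50 mm and 8.59 degrees, less where a joint would pass 70% of its speed; a pose out of reach is approached as far as the arm can. A call with a number of a shift or a turn outside -1 to 1 is refused whole. A call with a gripper value outside its range is refused whole. The fingers move at their own pace and stop on an object; FORCE is the grip in N (left out, the last holds). Time passes only in rows, so rows that repeat a pose let the fingers close. It gives the time, the measured TCP pose, the force, the opening and the grip force at its end, in the units of the state.
- env.get_state(): the state, without advancing time (a new reading comes with each control period).
- env.read_camera(name): name is "scene" or "top" or "wrist"; returns (picture, depth): 384x512x3 uint8, blue, green, red; 384x512 float32, m along the optical axis (not along the pixel's ray), 0 where there is no reading.
- env.camera_model(name): a dict with "fovy" (degrees; the focal length in pixels is half the picture's height over the tangent of half this angle, whatever the lens; pixels are square), "cx", "cy" (the principal point, pixels), "k1" (the pictures are not rectified: a ray, as slopes to the right and down, at radius r is drawn at 1 + k1 r^2 times it, then the intrinsics apply), "rvec" (rotation vector, rad) and "tvec" (3), from world to camera coordinates, as OpenCV has them; the wrist camera has in their place "T_tool_cam" (4x4, takes a point from camera to tool coordinates, whose origin is the TCP and whose axes are the flange's). Camera axes: x right, y down, z forward; pixel columns grow to the right and rows downward; lengths in m; the calibration is good to about 2 mm. A picture is of the moment at which its call begins: read the wrist's pose just before it. camera_model takes no time and is no camera call.
- env.hand_in(): hands the job in; it is judged then, once.
Trained networks look in the newest picture that a camera, given by its name, has taken for a name from the list of things; names that differ only in an ending like _2 or _b are one class to them, and where a whole thing is asked for, a point or a joint stands for the part that bears it (a point fixed in the world has none). Each returns a list of dicts, best first, with "conf" (0 to 1); they miss things now and then, are a little off and sometimes report something else, mostly with a low value. They report only what shows in the picture. A call takes as long as a camera call. They do not tell look-alikes from the thing itself.
- env.outline_of(camera, target): "mask" (384x512 bool, what is visible of it) and "xy" ([column, row] in pixels, amid what is visible of it).
The state is a dict: "clock": time; "joint_pos": joint angles; "qvel": joint speeds; "tau": joint torques, N m; "tcp_pos": TCP position; "orientation": TCP orientation; "wrist_force": force on the tool from outside, world axes, zero at the start; "ft_torque": the same for the moment, N m; "finger_gap": finger opening in m; "grip_force": force on a finger pad.
Only numpy, scipy, OpenCV 4.12 (cv2) and the standard library are available. Lean on these libraries where they do the work, as an engineer would, in place of code of your own. Each camera call takes 0.05 s, during which the arm holds its last target. There are 200 camera calls.

## Working session

There is one attempt and no reset: what is moved stays moved. The work goes in short steps, Python scripts to look and compute and a shell command to move; the robot and the scene stay as the last step left them, time stands still between calls to the robot, and variables do not carry over. Pictures are saved under pics/ and viewed, at most 10 in all, crops included, and the job is handed in when it is done.

```bash
ls; mkdir -p pics; cat > h.py <<'E'
import numpy as np, cv2
from scipy.spatial.transform import Rotation as R
from workcell import env
def T_wc(name):  # camera->world
    m=env.camera_model(name)
    if 'rvec' in m:
        Rm=R.from_rotvec(np.ravel(m['rvec'])).as_matrix(); t=np.ravel(m['tvec'])
        T=np.eye(4);T[:3,:3]=Rm.T;T[:3,3]=-Rm.T@t
        return T,m
    s=env.get_state();q=s['orientation']
    T=np.eye(4);T[:3,:3]=R.from_quat([q[1],q[2],q[3],q[0]]).as_matrix();T[:3,3]=s['tcp_pos']
    return T@np.array(m['T_tool_cam']),m
def intr(m):
    f=192/np.tan(np.radians(m['fovy'])/2)
    return np.array([[f,0,m['cx']],[0,f,m['cy']],[0,0,1.]]),np.array([m['k1'],0,0,0,0.])
def rays(m,uv):
    K,d=intr(m)
    p=cv2.undistortPoints(np.array(uv,float).reshape(-1,1,2),K,d).reshape(-1,2)
    return np.c_[p,np.ones(len(p))]
def cloud(T,m,depth):  # HxWx3 world
    v,u=np.mgrid[:384,:512]
    r=rays(m,np.stack([u,v],-1).reshape(-1,2))*depth.reshape(-1,1)
    P=r@T[:3,:3].T+T[:3,3]; P[depth.reshape(-1)==0]=np.nan
    return P.reshape(384,512,3)
def proj(T,m,P):
    Ti=np.linalg.inv(T);K,d=intr(m)
    return cv2.projectPoints(np.array(P,float).reshape(-1,1,3),cv2.Rodrigues(Ti[:3,:3])[0],Ti[:3,3],K,d)[0].reshape(-1,2)
E
python3 - <<'E'
from h import *
for c in ['top','scene']:
    T,m=T_wc(c); im,d=env.read_camera(c); np.savez(f'pics/{c}.npz',d=d,im=im)
    cv2.imwrite(f'pics/{c}.png',im)
    P=cloud(T,m,d); print(c,T[:3,3],T[:3,2])
    for t in ['press','slide','platform_top','tab_top','plunger_top','mount_middle','mount_short','mount_tall','jar','cup','driver','block']:
        for o in env.outline_of(c,t)[:4]:
            q=P[o['mask']]; q=q[~np.isnan(q[:,0])]
            print(t,round(o['conf'],2),np.round(o['xy']),o['mask'].sum(),np.round(np.median(q,0),3) if len(q) else None,np.round(np.percentile(q[:,2],97),3) if len(q) else None)
print(env.get_state())
E
```

```text
pics
top [0.3478568  0.0269077  1.10569125] [ 0.18141633 -0.01307167 -0.9833195 ]
press 0.61 [241. 187.] 4990 [0.573 0.055 0.023] 0.181
slide 0.65 [270. 185.] 861 [ 0.564 -0.022  0.036] 0.068
slide 0.2 [344. 199.] 101 [ 0.527 -0.261  0.035] 0.04
platform_top 0.72 [262. 187.] 167 [ 0.572 -0.001  0.045] 0.048
tab_top 0.62 [269. 189.] 881 [ 0.564 -0.023  0.036] 0.068
plunger_top 0.7 [219. 168.] 202 [0.591 0.115 0.182] 0.185
mount_middle 0.65 [334. 143.] 74 [ 0.703 -0.23   0.024] 0.029
mount_middle 0.52 [386. 191.] 100 [ 0.555 -0.393  0.023] 0.027
mount_middle 0.4 [352. 141.] 81 [ 0.721 -0.291  0.023] 0.028
jar 0.69 [153. 248.] 385 [0.39  0.321 0.083] 0.088
jar 0.25 [267. 187.] 830 [ 0.564 -0.021  0.036] 0.068
cup 0.74 [318. 247.] 372 [ 0.382 -0.164  0.025] 0.052
cup 0.38 [261. 188.] 159 [ 0.571 -0.001  0.045] 0.048
driver 0.89 [219. 233.] 238 [0.427 0.124 0.024] 0.029
block 0.57 [125. 190.] 298 [0.563 0.409 0.018] 0.022
scene [ 0.97996066 -0.60256367  0.82675674] [-0.42707843  0.60624261 -0.67087548]
press 0.75 [278. 225.] 6835 [0.597 0.069 0.022] 0.159
slide 0.67 [248. 242.] 1032 [ 0.5
[... 836 characters left out ...]
0.028
{'clock': 1.3, 'joint_pos': array([-1.28260529e+00,  3.13211589e-01,  4.61139276e-02,  1.30358965e+00,
        1.27579095e-05,  1.43121430e+00]), 'qvel': array([ 0.0017977 , -0.000228  , -0.00161954, -0.00285075,  0.00044738,
       -0.0003023 ]), 'tau': array([-2.66752486e-04, -4.80473828e+01,  2.98808956e+01,  6.34372991e-04,
       -1.90828354e-05, -4.19677477e-06]), 'tcp_pos': array([ 0.23855463, -0.52323492,  0.25032229]), 'orientation': array([5.38833611e-05, 9.77213342e-01, 2.12259465e-01, 1.04077661e-05]), 'wrist_force': array([0.46001274, 0.07810012, 0.02868926]), 'ft_torque': array([-0.04437467,  0.02047779, -0.00796967]), 'grip_force': 0.0, 'finger_gap': 0.08506830234176857}
```

```bash
python3 - <<'E'
from h import *
a=cv2.imread('pics/scene.png')[215:384,90:320]; cv2.imwrite('pics/s1.png',cv2.resize(a,None,fx=3.4,fy=3.4,interpolation=cv2.INTER_CUBIC))
a=cv2.imread('pics/top.png')[110:280,200:420]; cv2.imwrite('pics/t1.png',cv2.resize(a,None,fx=3.4,fy=3.4,interpolation=cv2.INTER_CUBIC))
E
```

```text
(no output)
```

View pics/s1.png

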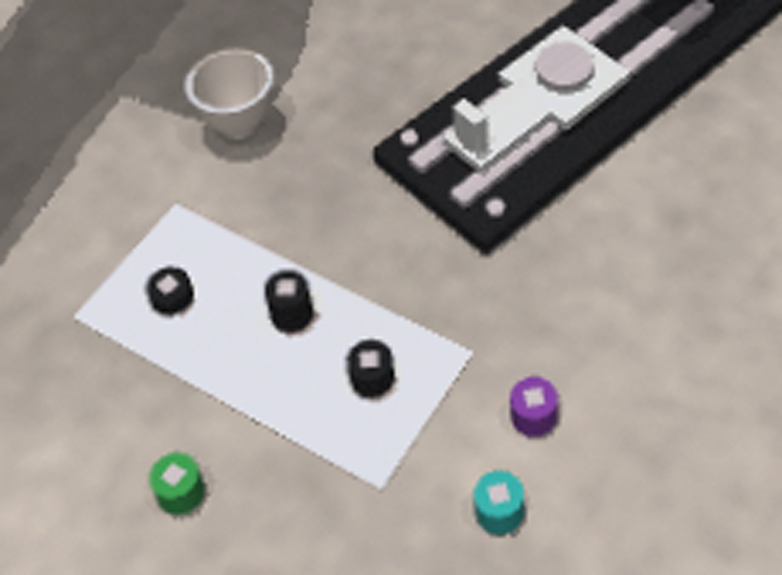

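View pics/t1.png

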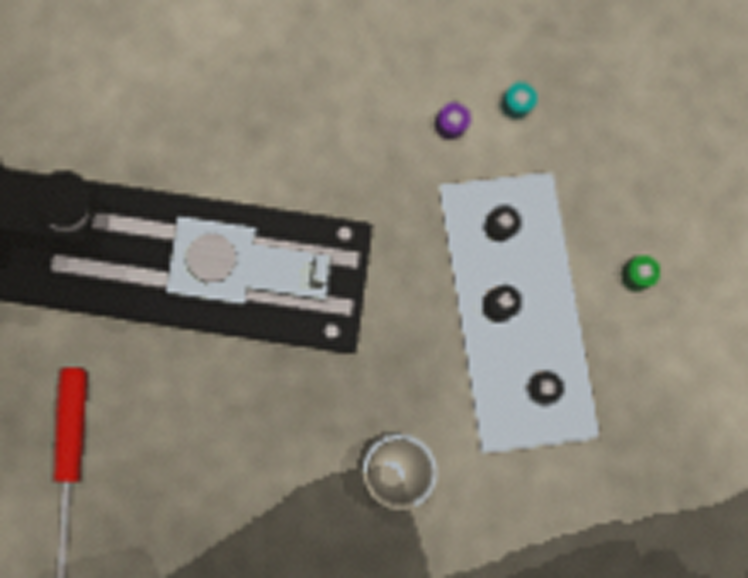

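Candidates (scene pixels): black short (140,300), black tall (175,303), black middle (199,322), and coloured look-alikes green (142,358), purple (248,334), turquoise (237,363). I choose the black one at (199,322). Its top is at z of about 0.028, which is 24 mm above the board. The crop agrees: it sits at the +x end, between the other two in height.

```bash
python3 - <<'E'
from h import *
for c in ['top','scene']:
    T,m=T_wc(c); f=np.load(f'pics/{c}.npz'); P=cloud(T,m,f['d'])
    for n,x,y,r,z0,z1 in [('mid',.607,-.273,.03,.024,.034),('tall',.537,-.27,.03,.032,.042),('short',.46,-.3,.03,.016,.026),('plat',.572,-.002,.04,.041,.052),('head',.592,.113,.04,.175,.19),('tab',.557,-.095,.03,.06,.08)]:
        M=(np.hypot(P[...,0]-x,P[...,1]-y)<r)&(P[...,2]>z0)&(P[...,2]<z1)
        q=P[M]
        if len(q)>5: (cx,cy),rad=cv2.minEnclosingCircle(q[:,:2].astype(np.float32)); print(c,n,len(q),np.round([cx,cy,rad],4),np.round(q.mean(0),4))
E
python3 -m pendant '[{"travel":[0.3,-0.05,0],"rot":[0,0,0.13],"fingers":1},{"travel":[0.65,-0.1,0],"rot":[0,0,0.26],"fingers":1},{"travel":[1,-0.18,0],"rot":[0,0,0.409],"fingers":1},{"travel":[1,-0.18,0],"rot":[0,0,0.409],"fingers":1},{"travel":[1,-0.18,0],"rot":[0,0,0.409],"fingers":1}]' 40
```

```text
top mid 76 [ 0.6047 -0.2711  0.0157] [ 0.6045 -0.2706  0.0283]
top tall 77 [ 0.5301 -0.2647  0.0155] [ 0.5295 -0.2639  0.0362]
top short 79 [ 0.4528 -0.2999  0.0153] [ 0.453  -0.2994  0.0201]
top plat 161 [ 0.5712 -0.002   0.0217] [ 0.5709 -0.0021  0.0452]
top head 219 [0.5923 0.1154 0.0223] [0.5913 0.1155 0.182 ]
top tab 37 [ 0.555  -0.0963  0.0123] [ 0.5547 -0.0954  0.0694]
scene mid 132 [ 0.606  -0.2704  0.0158] [ 0.6058 -0.271   0.0264]
scene tall 115 [ 0.5308 -0.264   0.0158] [ 0.5317 -0.2641  0.0348]
scene short 113 [ 0.4554 -0.3023  0.0158] [ 0.4559 -0.3023  0.0184]
scene plat 166 [ 0.5721 -0.0025  0.0226] [ 0.5737 -0.0028  0.0436]
scene head 184 [0.5944 0.1147 0.0232] [0.5942 0.1128 0.1802]
scene tab 59 [ 0.5567 -0.0956  0.0129] [ 0.5579 -0.0984  0.0665]
clock: 1.8
tcp_pos: [0.3396, -0.4532, 0.2504]
orientation: [0.0, 1.0, 0.002, -0.0]
wrist_force: [-0.3, -0.5, -0.5]
finger_gap: 0.0854
grip_force: 0.0
```

```bash
python3 -m pendant '[{"travel":[0.37,-0.25,0],"rot":[0,0,0],"fingers":1},{"travel":[0.74,-0.507,0],"rot":[0,0,0],"fingers":1}]' >/dev/null
python3 -m pendant '[{"travel":[0.37,-0.25,0],"rot":[0,0,0],"fingers":1},{"travel":[0.74,-0.507,0],"rot":[0,0,0],"fingers":1}]' >/dev/null
python3 -m pendant '[{"travel":[0.37,-0.25,0.4],"rot":[0,0,0],"fingers":0.4},{"travel":[0.74,-0.507,0.83],"rot":[0,0,0],"fingers":0.4},{"travel":[0.74,-0.507,0.83],"rot":[0,0,0],"fingers":0.4},{"travel":[0.74,-0.507,0.83],"rot":[0,0,0],"fingers":0.4}]'
python3 - <<'E'
from h import *
T,m=T_wc('wrist'); im,d=env.read_camera('wrist'); cv2.imwrite('pics/w1.png',im); P=cloud(T,m,d)
M=(np.hypot(P[...,0]-.605,P[...,1]+.271)<.03)&(P[...,2]>.023)&(P[...,2]<.034)
q=P[M];print(len(q),cv2.minEnclosingCircle(q[:,:2].astype(np.float32)),q.mean(0))
for o in env.outline_of('wrist','mount_middle'): print(o['conf'],o['xy'])
print(env.get_state()['finger_gap'])
E
```

```text
clock: 2.6
tcp_pos: [0.5923, -0.2773, 0.1446]
orientation: [-0.003, 1.0, 0.002, -0.003]
wrist_force: [-0.7, -0.5, -0.2]
finger_gap: 0.0598
grip_force: 0.0
1144 ((0.6058592796325684, -0.26820239424705505), 0.015166576951742172) [ 0.60648217 -0.26825911  0.02719345]
0.95 [289.2, 11.7]
0.76 [199.0, 34.0]
0.62 [257.8, 170.4]
0.62 [404.9, 224.6]
0.0597153944864888
```

View pics/w1.png

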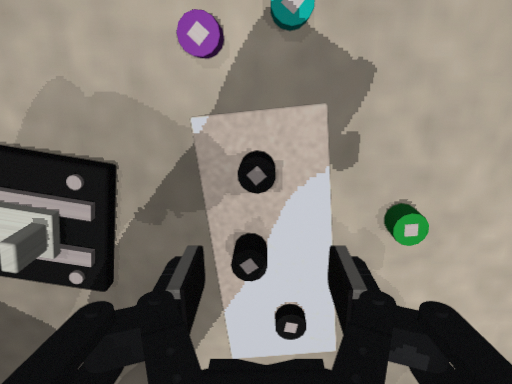

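The wrist view shows the target at (258,170), the tall mount at (249,257) and the short one at (290,320), so the target matches my estimate. Descending.

```bash
python3 -m pendant '[{"travel":[0,0,0.3],"rot":[0,0,0],"fingers":0.4},{"travel":[0,0,0.6],"rot":[0,0,0],"fingers":0.4},{"travel":[0,0,0.6],"rot":[0,0,0],"fingers":0.4},{"travel":[0,0,0.6],"rot":[0,0,0],"fingers":0.4},{"travel":[0,0,0.6],"rot":[0,0,0],"fingers":0.4}]'
python3 - <<'E'
from h import *
T,m=T_wc('wrist'); im,d=env.read_camera('wrist'); P=cloud(T,m,d)
M=(np.hypot(P[...,0]-.605,P[...,1]+.271)<.03)&(P[...,2]>.023)&(P[...,2]<.034)
q=P[M];print(len(q),cv2.minEnclosingCircle(q[:,:2].astype(np.float32)),q.mean(0))
E
```

```text
clock: 3.2
tcp_pos: [0.5937, -0.2821, 0.0818]
orientation: [0.001, 1.0, -0.001, 0.002]
wrist_force: [0.1, -0.0, 0.7]
finger_gap: 0.0597
grip_force: 0.0
1875 ((0.605974018573761, -0.2682241201400757), 0.015043816529214382) [ 0.60673355 -0.26875661  0.02718074]
```

```bash
python3 -m pendant '[{"travel":[0.1,-0.112,0],"rot":[0,0,0],"fingers":0.4},{"travel":[0.1,-0.112,0.15],"rot":[0,0,0],"fingers":0.4},{"travel":[0.1,-0.112,0.3],"rot":[0,0,0],"fingers":0.4},{"travel":[0.1,-0.112,0.465],"rot":[0,0,0],"fingers":0.4},{"travel":[0.1,-0.112,0.465],"rot":[0,0,0],"fingers":0.4},{"travel":[0.1,-0.112,0.465],"rot":[0,0,0],"fingers":0.4}]'
```

```text
clock: 3.85
tcp_pos: [0.6055, -0.2661, 0.0237]
orientation: [0.0, 1.0, 0.0, 0.0]
wrist_force: [0.1, -1.2, -0.3]
finger_gap: 0.0597
grip_force: 0.0
```

```bash
python3 -m pendant '[{"travel":[0,0.02,-0.02],"rot":[0,0,0],"fingers":0.4},{"travel":[0,0.02,-0.02],"rot":[0,0,0],"fingers":0},{"travel":[0,0.02,-0.02],"rot":[0,0,0],"fingers":-1},{"travel":[0,0.02,-0.02],"rot":[0,0,0],"fingers":-1},{"travel":[0,0.02,-0.02],"rot":[0,0,0],"fingers":-1},{"travel":[0,0.02,-0.02],"rot":[0,0,0],"fingers":-1},{"travel":[0,0.02,-0.02],"rot":[0,0,0],"fingers":-1},{"travel":[0,0.02,-0.02],"rot":[0,0,0],"fingers":-1}]' 25
```

```text
clock: 4.65
tcp_pos: [0.6054, -0.2696, 0.0267]
orientation: [0.001, 1.0, -0.0, 0.001]
wrist_force: [-0.2, 0.2, 5.8]
finger_gap: 0.0291
grip_force: 24.5
```

```bash
python3 -m pendant '[{"travel":[0,0,-0.2],"rot":[0,0,0],"fingers":-1},{"travel":[0,0,-0.5],"rot":[0,0,0],"fingers":-1},{"travel":[0,0,-0.9],"rot":[0,0,0],"fingers":-1},{"travel":[0,0,-0.9],"rot":[0,0,0],"fingers":-1},{"travel":[0,0,-0.9],"rot":[0,0,0],"fingers":-1}]'
python3 -m pendant '[{"travel":[-0.04,-0.25,0],"rot":[0,0,0],"fingers":-1},{"travel":[-0.08,-0.5,0],"rot":[0,0,0],"fingers":-1},{"travel":[-0.12,-0.75,0],"rot":[0,0,0],"fingers":-1},{"travel":[-0.16,-1,0],"rot":[0,0,0],"fingers":-1},{"travel":[-0.16,-1,0],"rot":[0,0,0],"fingers":-1}]'
python3 -m pendant '[{"travel":[-0.04,-0.25,0],"rot":[0,0,0],"fingers":-1},{"travel":[-0.08,-0.5,0],"rot":[0,0,0],"fingers":-1},{"travel":[-0.12,-0.75,0],"rot":[0,0,0],"fingers":-1},{"travel":[-0.12,-0.9,0],"rot":[0,0,0],"fingers":-1},{"travel":[-0.12,-0.9,0],"rot":[0,0,0],"fingers":-1}]'
python3 - <<'E'
from h import *
T,m=T_wc('wrist'); im,d=env.read_camera('wrist'); cv2.imwrite('pics/w2.png',im); P=cloud(T,m,d)
s=env.get_state();print(s['tcp_pos'],s['finger_gap'])
M=(np.hypot(P[...,0]-.572,P[...,1]+.002)<.04)&(P[...,2]>.04)&(P[...,2]<.05)
q=P[M]
if len(q): print(len(q),cv2.minEnclosingCircle(q[:,:2].astype(np.float32)),q.mean(0))
t=s['tcp_pos']
M=(np.hypot(P[...,0]-t[0],P[...,1]-t[1])<.02)&(abs(P[...,2]-t[2])<.006)
q=P[M]
if len(q): print('held',len(q),cv2.minEnclosingCircle(q[:,:2].astype(np.float32)),q.mean(0))
E
```

```text
clock: 5.15
tcp_pos: [0.6056, -0.2697, 0.1351]
orientation: [0.001, 1.0, -0.0, 0.002]
wrist_force: [-0.1, 0.3, -0.6]
finger_gap: 0.0292
grip_force: 24.9
clock: 5.65
tcp_pos: [0.5831, -0.1449, 0.1311]
orientation: [-0.002, 1.0, 0.002, -0.003]
wrist_force: [0.6, -0.6, -0.7]
finger_gap: 0.0289
grip_force: 25.0
clock: 6.15
tcp_pos: [0.57, -0.0392, 0.1317]
orientation: [-0.0, 1.0, 0.001, -0.002]
wrist_force: [-1.2, -0.2, -0.6]
finger_gap: 0.0291
grip_force: 25.1
[ 0.5704562  -0.04041103  0.131967  ] 0.028937764715014476
2925 ((0.5726845264434814, -0.0017220742302015424), 0.022196605801582336) [ 0.57369668 -0.00166282  0.04422026]
held 3816 ((0.5706202983856201, -0.040361709892749786), 0.019955841824412346) [ 0.57249737 -0.03920982  0.1320548 ]
```

View pics/w2.png

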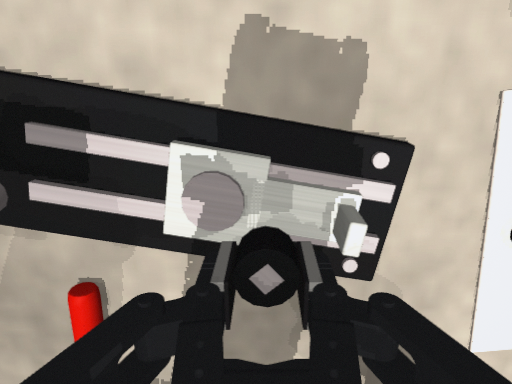

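Wrist view: the mount is held upright at (268,272), the empty platform is at (213,200) and the tab is at (350,228).

```bash
python3 -m pendant '[{"travel":[0.015,-0.16,0],"rot":[0,0,0],"fingers":-1},{"travel":[0.015,-0.316,0],"rot":[0,0,0],"fingers":-1},{"travel":[0.015,-0.316,0.15],"rot":[0,0,0],"fingers":-1},{"travel":[0.015,-0.316,0.3],"rot":[0,0,0],"fingers":-1},{"travel":[0.015,-0.316,0.4],"rot":[0,0,0],"fingers":-1},{"travel":[0.015,-0.316,0.4],"rot":[0,0,0],"fingers":-1},{"travel":[0.015,-0.316,0.4],"rot":[0,0,0],"fingers":-1},{"travel":[0.015,-0.316,0.4],"rot":[0,0,0],"fingers":-1}]'
```

```text
clock: 7.0
tcp_pos: [0.5737, -0.0037, 0.086]
orientation: [0.0, 1.0, -0.001, 0.001]
wrist_force: [0.3, 0.6, -1.0]
finger_gap: 0.0291
grip_force: 25.1
```

```bash
python3 -m pendant '[{"travel":[-0.013,-0.012,0.05],"rot":[0,0,0],"fingers":-1},{"travel":[-0.013,-0.012,0.09],"rot":[0,0,0],"fingers":-1},{"travel":[-0.013,-0.012,0.12],"rot":[0,0,0],"fingers":-1},{"travel":[-0.013,-0.012,0.14],"rot":[0,0,0],"fingers":-1},{"travel":[-0.013,-0.012,0.14],"rot":[0,0,0],"fingers":-1},{"travel":[-0.013,-0.012,0.14],"rot":[0,0,0],"fingers":-1}]'
```

```text
clock: 7.6
tcp_pos: [0.5715, -0.0017, 0.0684]
orientation: [0.0, 1.0, -0.0, -0.0]
wrist_force: [0.9, -0.4, -1.0]
finger_gap: 0.029
grip_force: 25.1
```

```bash
python3 -m pendant '[{"travel":[0,0,0.005],"rot":[0,0,0],"fingers":-1},{"travel":[0,0,0.01],"rot":[0,0,0],"fingers":-1},{"travel":[0,0,0.01],"rot":[0,0,0],"fingers":-1}]'
```

```text
clock: 7.9
tcp_pos: [0.5717, -0.0017, 0.0675]
orientation: [0.0, 1.0, -0.0, 0.0]
wrist_force: [-0.7, 1.0, 1.2]
finger_gap: 0.0294
grip_force: 25.2
```

```bash
python3 -m pendant '[{"travel":[0,0,0],"rot":[0,0,0],"fingers":-0.2},{"travel":[0,0,0],"rot":[0,0,0],"fingers":0},{"travel":[0,0,0],"rot":[0,0,0],"fingers":0.3},{"travel":[0,0,0],"rot":[0,0,0],"fingers":0.4},{"travel":[0,0,0],"rot":[0,0,0],"fingers":0.4},{"travel":[0,0,0],"rot":[0,0,0],"fingers":0.4}]'
python3 -m pendant '[{"travel":[0,0,-0.2],"rot":[0,0,0],"fingers":0.4},{"travel":[0,0,-0.5],"rot":[0,0,0],"fingers":0.4},{"travel":[0,0,-0.9],"rot":[0,0,0],"fingers":0.4},{"travel":[0,0,-0.9],"rot":[0,0,0],"fingers":0.4},{"travel":[0,0,-0.9],"rot":[0,0,0],"fingers":0.4}]'
python3 - <<'E'
from h import *
for c in ['wrist','top','scene']:
    T,m=T_wc(c); im,d=env.read_camera(c); cv2.imwrite(f'pics/{c}3.png',im); P=cloud(T,m,d)
    for n,x,y,z in [('plat',.572,-.002,.045),('mount',.572,-.002,.069),('tab',.555,-.096,.07)]:
        M=(np.hypot(P[...,0]-x,P[...,1]-y)<.03)&(abs(P[...,2]-z)<.005)
        q=P[M]
        if len(q)>4: print(c,n,len(q),cv2.minEnclosingCircle(q[:,:2].astype(np.float32)),q.mean(0))
E
```

```text
clock: 8.5
tcp_pos: [0.5715, -0.0017, 0.0673]
orientation: [0.0, 1.0, -0.0, 0.0]
wrist_force: [-0.5, 0.7, -0.3]
finger_gap: 0.0595
grip_force: 0.0
clock: 9.0
tcp_pos: [0.5726, -0.0019, 0.1769]
orientation: [0.0, 1.0, -0.0, 0.002]
wrist_force: [0.0, 0.6, -0.4]
finger_gap: 0.0598
grip_force: 0.0
wrist plat 881 ((0.5728888511657715, -0.0009647016413509846), 0.021875357255339622) [ 0.58158865 -0.00104681  0.04429705]
wrist mount 1161 ((0.5718520879745483, -0.0009304594714194536), 0.015340814366936684) [ 0.57281919 -0.0008434   0.06818632]
wrist tab 485 ((0.5567162036895752, -0.09454968571662903), 0.012595088221132755) [ 0.55755357 -0.09372438  0.06881725]
scene plat 102 ((0.5736082196235657, -0.0032659375574439764), 0.0222861897200346) [ 0.57869968 -0.00987545  0.04394221]
scene mount 87 ((0.572880744934082, -0.004121675156056881), 0.01584041491150856) [ 0.57287087 -0.00319688  0.06709281]
scene tab 45 ((0.5572354793548584, -0.09798049926757812), 0.012483933009207249) [ 0.5577624  -0.09782909  0.06833619]
```

View pics/wrist3.png

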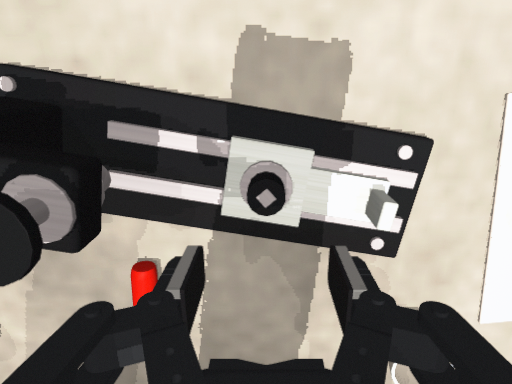

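The mount stands centred on the platform at (267,190), about 1 mm off. Next I'll swing behind the tab with the fingers shut.

```bash
python3 -m pendant '[{"travel":[-0.05,0.25,0],"rot":[0,0,0.05],"fingers":-1},{"travel":[-0.1,0.5,0],"rot":[0,0,0.1],"fingers":-1},{"travel":[-0.15,0.75,0],"rot":[0,0,0.172],"fingers":-1},{"travel":[-0.19,1,0],"rot":[0,0,0.172],"fingers":-1},{"travel":[-0.19,1,0],"rot":[0,0,0.172],"fingers":-1},{"travel":[-0.19,1,0],"rot":[0,0,0.172],"fingers":-1}]'
python3 -m pendant '[{"travel":[0,0.1,0.2],"rot":[0,0,0],"fingers":-1},{"travel":[0,0.1,0.4],"rot":[0,0,0],"fingers":-1},{"travel":[0,0.1,0.5],"rot":[0,0,0],"fingers":-1},{"travel":[0,0.1,0.5],"rot":[0,0,0],"fingers":-1},{"travel":[0,0.1,0.5],"rot":[0,0,0],"fingers":-1}]'
```

```text
clock: 9.75
tcp_pos: [0.5477, -0.1219, 0.1739]
orientation: [-0.001, 0.996, -0.091, -0.001]
wrist_force: [0.8, 0.5, -0.0]
finger_gap: 0.0002
grip_force: 0.0
clock: 10.25
tcp_pos: [0.5466, -0.1327, 0.1154]
orientation: [-0.0, 0.996, -0.09, -0.0]
wrist_force: [0.2, 0.7, -0.3]
finger_gap: -0.0002
grip_force: 0.0
```

```bash
python3 -m pendant '[{"travel":[0.023,0,0.13],"rot":[0,0,0],"fingers":-1},{"travel":[0.023,0,0.26],"rot":[0,0,0],"fingers":-1},{"travel":[0.023,0,0.395],"rot":[0,0,0],"fingers":-1},{"travel":[0.023,0,0.395],"rot":[0,0,0],"fingers":-1},{"travel":[0.023,0,0.395],"rot":[0,0,0],"fingers":-1}]'
python3 -m pendant '[{"travel":[0,-0.03,0],"rot":[0,0,0],"fingers":-1},{"travel":[0,-0.06,0],"rot":[0,0,0],"fingers":-1},{"travel":[0,-0.09,0],"rot":[0,0,0],"fingers":-1},{"travel":[0,-0.12,0],"rot":[0,0,0],"fingers":-1},{"travel":[0,-0.15,0],"rot":[0,0,0],"fingers":-1},{"travel":[0,-0.18,0],"rot":[0,0,0],"fingers":-1},{"travel":[0,-0.2,0],"rot":[0,0,0],"fingers":-1},{"travel":[0,-0.22,0],"rot":[0,0,0],"fingers":-1},{"travel":[0,-0.23,0],"rot":[0,0,0],"fingers":-1},{"travel":[0,-0.23,0],"rot":[0,0,0],"fingers":-1}]'
```

```text
clock: 10.75
tcp_pos: [0.5498, -0.1339, 0.0689]
orientation: [0.0, 0.996, -0.09, 0.001]
wrist_force: [-0.4, 0.3, 0.3]
finger_gap: 0.0001
grip_force: 0.0
clock: 11.75
tcp_pos: [0.5542, -0.1067, 0.0679]
orientation: [-0.0, 0.996, -0.09, 0.0]
wrist_force: [-0.4, -0.9, 0.6]
finger_gap: -0.0001
grip_force: 0.5
```

```bash
python3 -m pendant '[{"travel":[0,-0.03,0],"rot":[0,0,0],"fingers":-1},{"travel":[0,-0.06,0],"rot":[0,0,0],"fingers":-1},{"travel":[0,-0.1,0],"rot":[0,0,0],"fingers":-1},{"travel":[0,-0.14,0],"rot":[0,0,0],"fingers":-1},{"travel":[0,-0.18,0],"rot":[0,0,0],"fingers":-1},{"travel":[0,-0.22,0],"rot":[0,0,0],"fingers":-1},{"travel":[0,-0.26,0],"rot":[0,0,0],"fingers":-1},{"travel":[0,-0.3,0],"rot":[0,0,0],"fingers":-1},{"travel":[0,-0.33,0],"rot":[0,0,0],"fingers":-1},{"travel":[0,-0.35,0],"rot":[0,0,0],"fingers":-1}]'
python3 - <<'E'
from h import *
for c in ['wrist','scene']:
    T,m=T_wc(c); im,d=env.read_camera(c); cv2.imwrite(f'pics/{c}4.png',im); P=cloud(T,m,d)
    for n,z,r in [('plat',.045,.05),('mount',.069,.05)]:
        M=(np.hypot(P[...,0]-.58,P[...,1]-.038)<r)&(abs(P[...,2]-z)<.004)
        q=P[M]
        if len(q)>4: print(c,n,len(q),cv2.minEnclosingCircle(q[:,:2].astype(np.float32)),q.mean(0))
E
```

```text
clock: 12.75
tcp_pos: [0.5616, -0.065, 0.0677]
orientation: [-0.0, 0.996, -0.09, -0.0]
wrist_force: [-2.7, -1.0, 0.6]
finger_gap: -0.0001
grip_force: 1.1
wrist plat 2603 ((0.5809817314147949, 0.04784145951271057), 0.022595152258872986) [0.58640437 0.03981195 0.04445125]
wrist mount 2200 ((0.5801324844360352, 0.047626446932554245), 0.015422449447214603) [0.58000521 0.04278024 0.06807834]
scene plat 83 ((0.5818856954574585, 0.045940157026052475), 0.02216864749789238) [0.58587099 0.03942817 0.04406493]
scene mount 81 ((0.5806706547737122, 0.04723033681511879), 0.01562218926846981) [0.58119665 0.0466805  0.06764183]
```

View pics/wrist4.png

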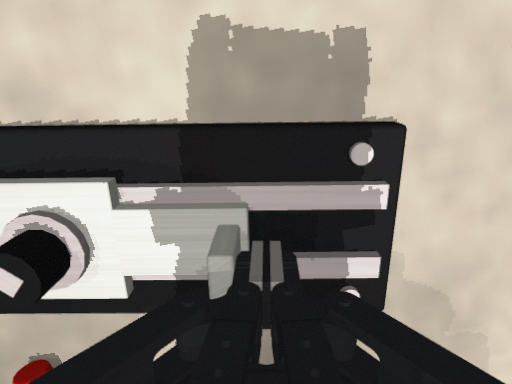

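The slide is moving and the mount has stayed centred on the platform (46,255). I'll push it on to the stop.

```bash
python3 -m pendant '[{"travel":[0,-0.04,0],"rot":[0,0,0],"fingers":-1},{"travel":[0,-0.08,0],"rot":[0,0,0],"fingers":-1},{"travel":[0,-0.12,0],"rot":[0,0,0],"fingers":-1},{"travel":[0,-0.17,0],"rot":[0,0,0],"fingers":-1},{"travel":[0,-0.22,0],"rot":[0,0,0],"fingers":-1},{"travel":[0,-0.27,0],"rot":[0,0,0],"fingers":-1},{"travel":[0,-0.32,0],"rot":[0,0,0],"fingers":-1},{"travel":[0,-0.37,0],"rot":[0,0,0],"fingers":-1},{"travel":[0,-0.41,0],"rot":[0,0,0],"fingers":-1},{"travel":[0,-0.45,0],"rot":[0,0,0],"fingers":-1}]'
python3 -m pendant '[{"travel":[0,-0.02,0],"rot":[0,0,0],"fingers":-1},{"travel":[0,-0.04,0],"rot":[0,0,0],"fingers":-1},{"travel":[0,-0.06,0],"rot":[0,0,0],"fingers":-1},{"travel":[0,-0.08,0],"rot":[0,0,0],"fingers":-1},{"travel":[0,-0.1,0],"rot":[0,0,0],"fingers":-1},{"travel":[0,-0.11,0],"rot":[0,0,0],"fingers":-1},{"travel":[0,-0.12,0],"rot":[0,0,0],"fingers":-1},{"travel":[0,-0.12,0],"rot":[0,0,0],"fingers":-1}]'
```

```text
clock: 13.85
tcp_pos: [0.5703, -0.0172, 0.0678]
orientation: [-0.002, 0.996, -0.086, -0.0]
wrist_force: [-2.6, -2.2, -0.2]
finger_gap: 0.0001
grip_force: 1.1
clock: 14.65
tcp_pos: [0.572, -0.01, 0.068]
orientation: [-0.005, 0.997, -0.081, 0.001]
wrist_force: [-1.2, -1.7, -0.6]
finger_gap: -0.0003
grip_force: 0.8
```

```bash
python3 -c "
from h import *
s=env.get_state();print(np.round(s['joint_pos'],3),s['tcp_pos'],s['orientation'],s['wrist_force'],s['ft_torque'])"
python3 -m pendant '[{"travel":[0,-0.02,0],"rot":[0,0,0],"fingers":-1},{"travel":[0,-0.04,0],"rot":[0,0,0],"fingers":-1},{"travel":[0,-0.04,0],"rot":[0,0,0],"fingers":-1}]'
python3 -c "
from h import *
s=env.get_state();print(np.round(s['joint_pos'],3))
T,m=T_wc('scene'); im,d=env.read_camera('scene'); cv2.imwrite('pics/s5.png',cv2.resize(im[120:290,180:400],None,fx=3.4,fy=3.4,interpolation=cv2.INTER_CUBIC)); P=cloud(T,m,d)
for n,x,y,z,r in [('plat',.591,.105,.045,.04),('tab',.572,.01,.07,.03)]:
    q=P[(np.hypot(P[...,0]-x,P[...,1]-y)<r)&(abs(P[...,2]-z)<.004)]
    if len(q)>4: print(n,len(q),cv2.minEnclosingCircle(q[:,:2].astype(np.float32)))
"
```

```text
[-0.163  0.425 -0.26   0.886  0.01   3.141] [ 0.572024   -0.0100472   0.06798439] [-4.73352695e-03  9.96725827e-01 -8.07151256e-02  5.36517813e-04] [-1.23419675 -1.69100861 -0.59124397] [-0.29493818  0.16975713 -0.04046615]
clock: 14.95
tcp_pos: [0.5725, -0.0075, 0.0681]
orientation: [-0.006, 0.997, -0.079, 0.001]
wrist_force: [-0.5, -1.7, -1.7]
finger_gap: 0.0001
grip_force: 0.7
[-0.159  0.425 -0.259  0.886  0.011  3.141]
plat 80 ((0.5932393670082092, 0.10295722633600235), 0.02272285893559456)
tab 26 ((0.5798192024230957, -0.0005750721320509911), 0.01745535433292389)
```

View pics/s5.png

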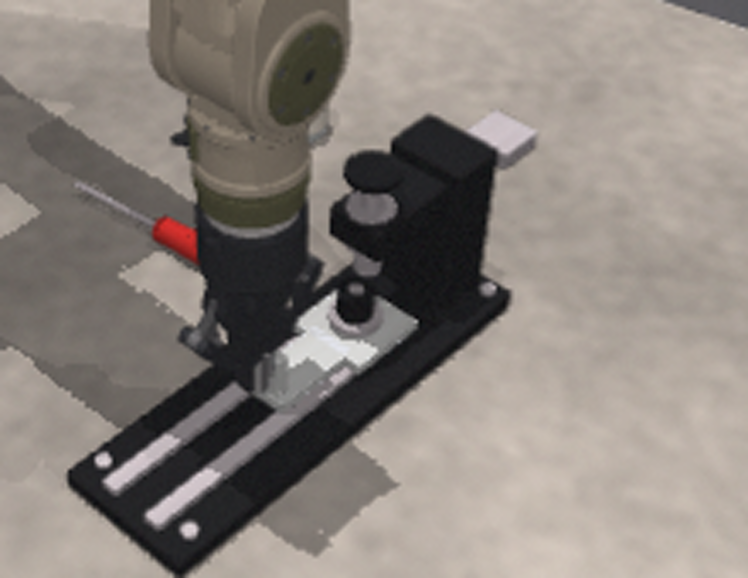

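The picture shows the slide nearly home, with the mount under the plunger at (355,300). Joint 6 is at its limit, so I'll back off, turn the tool back 12° and finish the push.

```bash
python3 -m pendant '[{"travel":[0,0.06,0],"rot":[0,0,0],"fingers":-1},{"travel":[0,0.06,0],"rot":[0,0,-0.1],"fingers":-1},{"travel":[0,0.06,0],"rot":[0,0,-0.2],"fingers":-1},{"travel":[0,0.06,0],"rot":[0,0,-0.2],"fingers":-1},{"travel":[0,0.06,0],"rot":[0,0,-0.2],"fingers":-1}]'
python3 -c "
from h import *
s=env.get_state();print(np.round(s['joint_pos'],3))"
```

```text
clock: 15.5
tcp_pos: [0.5714, -0.0149, 0.0681]
orientation: [-0.006, 1.0, 0.024, 0.001]
wrist_force: [-0.3, -0.5, 0.9]
finger_gap: -0.0
grip_force: 0.0
[-0.172  0.423 -0.262  0.885  0.011  2.921]
```

```bash
python3 -m pendant '[{"travel":[0.01,-0.04,0],"rot":[0,0,0],"fingers":-1},{"travel":[0.015,-0.06,0],"rot":[0,0,0],"fingers":-1},{"travel":[0.02,-0.08,0],"rot":[0,0,0],"fingers":-1},{"travel":[0.025,-0.1,0],"rot":[0,0,0],"fingers":-1},{"travel":[0.028,-0.12,0],"rot":[0,0,0],"fingers":-1},{"travel":[0.033,-0.14,0],"rot":[0,0,0],"fingers":-1},{"travel":[0.036,-0.155,0],"rot":[0,0,0],"fingers":-1},{"travel":[0.036,-0.155,0],"rot":[0,0,0],"fingers":-1}]'
python3 -m pendant '[{"travel":[0.002,-0.01,0],"rot":[0,0,0],"fingers":-1},{"travel":[0.004,-0.02,0],"rot":[0,0,0],"fingers":-1},{"travel":[0.004,-0.02,0],"rot":[0,0,0],"fingers":-1}]'
```

```text
clock: 16.3
tcp_pos: [0.5743, 0.0023, 0.0681]
orientation: [-0.003, 1.0, 0.025, 0.001]
wrist_force: [-0.9, -9.4, 0.7]
finger_gap: 0.0002
grip_force: 4.4
clock: 16.6
tcp_pos: [0.5744, 0.0027, 0.0682]
orientation: [-0.001, 1.0, 0.024, 0.0]
wrist_force: [-3.8, -15.2, 1.4]
finger_gap: -0.0003
grip_force: 7.9
```

```bash
python3 -m pendant '[{"travel":[0,0.1,0],"rot":[0,0,0],"fingers":-1},{"travel":[0,0.2,0],"rot":[0,0,0],"fingers":-1},{"travel":[0,0.2,-0.3],"rot":[0,0,0],"fingers":-1},{"travel":[0,0.2,-0.65],"rot":[0,0,-0.1],"fingers":-1},{"travel":[0,0.2,-1],"rot":[0,0,-0.2],"fingers":-1},{"travel":[0,0.2,-1],"rot":[0,0,-0.2],"fingers":-1}]'
python3 -m pendant '[{"travel":[0,0,-0.3],"rot":[0,0,0],"fingers":-1},{"travel":[0,0,-0.5],"rot":[0,0,0],"fingers":-1},{"travel":[0,0,-0.5],"rot":[0,0,0],"fingers":-1},{"travel":[0,0,-0.5],"rot":[0,0,0],"fingers":-1}]'
python3 -c "
from h import *
s=env.get_state();print(np.round(s['joint_pos'],3))
for c in ['scene','top','wrist']:
  T,m=T_wc(c); im,d=env.read_camera(c); P=cloud(T,m,d)
  if c=='scene': cv2.imwrite('pics/s6.png',cv2.resize(im[120:290,180:400],None,fx=3.4,fy=3.4,interpolation=cv2.INTER_CUBIC))
  for n,x,y,z,r in [('plat',.593,.115,.045,.04),('mount',.593,.115,.069,.03),('tab',.575,.02,.07,.03),('head',.593,.115,.182,.04)]:
    q=P[(np.hypot(P[...,0]-x,P[...,1]-y)<r)&(abs(P[...,2]-z)<.004)]
    if len(q)>4: print(c,n,len(q),cv2.minEnclosingCircle(q[:,:2].astype(np.float32)))
"
```

```text
clock: 17.2
tcp_pos: [0.5796, -0.0194, 0.1944]
orientation: [-0.004, 0.991, 0.131, 0.007]
wrist_force: [1.2, -0.0, 0.8]
finger_gap: -0.0001
grip_force: 0.0
clock: 17.6
tcp_pos: [0.576, -0.0195, 0.2477]
orientation: [-0.006, 0.992, 0.13, 0.002]
wrist_force: [0.2, -1.1, -0.9]
finger_gap: 0.0003
grip_force: 0.0
[-0.179  0.315  0.042  1.298  0.012  2.702]
scene plat 76 ((0.5941804647445679, 0.11398296058177948), 0.0221966952085495)
scene mount 62 ((0.5922284722328186, 0.11280714720487595), 0.01558887492865324)
scene tab 33 ((0.5779110193252563, 0.018125837668776512), 0.013069377280771732)
scene head 166 ((0.5922740697860718, 0.1147293895483017), 0.02318391390144825)
top plat 36 ((0.5916035771369934, 0.11528027802705765), 0.021709652617573738)
top head 209 ((0.5915692448616028, 0.11608925461769104), 0.022141503170132637)
wrist plat 653 ((0.5931429862976074, 0.11608334630727768), 0.022195780649781227)
wrist mount 316 ((0.5930735468864441, 0.1136811301112175), 0.014258669689297676)
wrist tab 309 ((0.577065110206604, 0.022808512672781944), 0.012744339182972908)
wrist head 4353 ((0.5930169224739075, 0.11681225150823593), 0.02264542318880558)
```

View pics/s6.png

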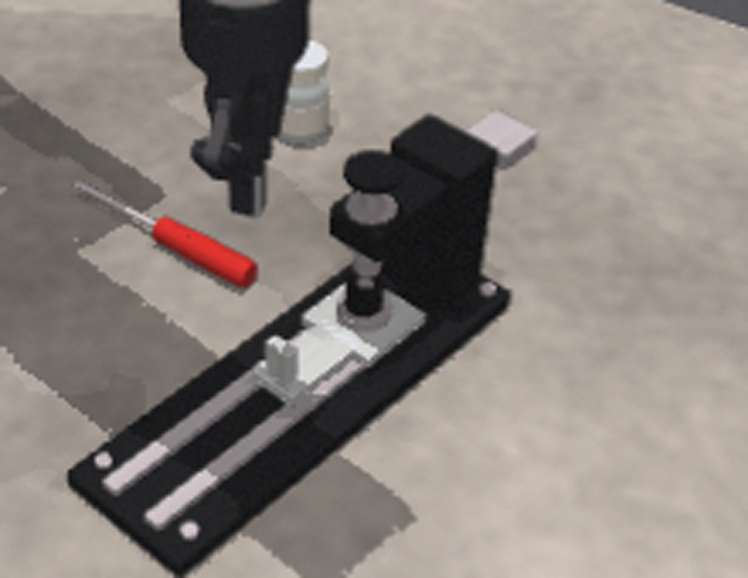

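Scene view: slide fully home with the mount upright directly under the plunger foot (365,295), head up at (372,170). Moving over the head.

```bash
python3 -m pendant '[{"travel":[0.1,-0.25,0],"rot":[0,0,-0.1],"fingers":-1},{"travel":[0.2,-0.5,0],"rot":[0,0,-0.2],"fingers":-1},{"travel":[0.3,-0.75,0],"rot":[0,0,-0.3],"fingers":-1},{"travel":[0.4,-0.98,0],"rot":[0,0,-0.4],"fingers":-1},{"travel":[0.42,-0.98,0],"rot":[0,0,-0.4],"fingers":-1},{"travel":[0.42,-0.98,0],"rot":[0,0,-0.4],"fingers":-1},{"travel":[0.42,-0.98,0],"rot":[0,0,-0.4],"fingers":-1}]'
python3 -c "
from h import *
s=env.get_state();print(np.round(s['joint_pos'],3),s['tcp_pos'])
q=s['orientation'];Rm=R.from_quat([q[1],q[2],q[3],q[0]]).as_matrix()
t=np.array([.5925,.1152,.2035]);print(Rm.T@(t-s['tcp_pos'])/.12, Rm[:,2])"
```

```text
clock: 18.45
tcp_pos: [0.5938, 0.1065, 0.2484]
orientation: [-0.005, 0.943, 0.333, 0.002]
wrist_force: [-0.5, -0.3, -0.4]
finger_gap: -0.0002
grip_force: 0.0
[0.039 0.368 0.12  1.322 0.011 2.503] [0.59377731 0.10647299 0.24843093]
[ 0.03478408 -0.06025715  0.37517332] [ 1.92460919e-04  1.06162797e-02 -9.99943627e-01]
```

```bash
python3 -m pendant '[{"travel":[0.035,-0.06,0.1],"rot":[0,0,0],"fingers":-1},{"travel":[0.035,-0.06,0.2],"rot":[0,0,0],"fingers":-1},{"travel":[0.035,-0.06,0.3],"rot":[0,0,0],"fingers":-1},{"travel":[0.035,-0.06,0.36],"rot":[0,0,0],"fingers":-1},{"travel":[0.035,-0.06,0.36],"rot":[0,0,0],"fingers":-1},{"travel":[0.035,-0.06,0.36],"rot":[0,0,0],"fingers":-1}]'
python3 -m pendant '[{"travel":[0,0,0.04],"rot":[0,0,0],"fingers":-1},{"travel":[0,0,0.08],"rot":[0,0,0],"fingers":-1},{"travel":[0,0,0.12],"rot":[0,0,0],"fingers":-1},{"travel":[0,0,0.15],"rot":[0,0,0],"fingers":-1},{"travel":[0,0,0.17],"rot":[0,0,0],"fingers":-1},{"travel":[0,0,0.185],"rot":[0,0,0],"fingers":-1},{"travel":[0,0,0.185],"rot":[0,0,0],"fingers":-1},{"travel":[0,0,0.185],"rot":[0,0,0],"fingers":-1}]'
```

```text
clock: 19.05
tcp_pos: [0.5929, 0.1157, 0.206]
orientation: [-0.005, 0.943, 0.333, 0.002]
wrist_force: [-0.4, 0.5, 0.5]
finger_gap: 0.0
grip_force: 0.0
clock: 19.85
tcp_pos: [0.5938, 0.1159, 0.185]
orientation: [-0.004, 0.943, 0.333, 0.004]
wrist_force: [0.4, -1.2, 7.6]
finger_gap: 0.0003
grip_force: 3.6
```

```bash
python3 -m pendant '[{"travel":[0,0,0.015],"rot":[0,0,0],"fingers":-1},{"travel":[0,0,0.03],"rot":[0,0,0],"fingers":-1},{"travel":[0,0,0.03],"rot":[0,0,0],"fingers":-1},{"travel":[0,0,0.03],"rot":[0,0,0],"fingers":-1}]'
python3 -m pendant '[{"travel":[0,0,0.01],"rot":[0,0,0],"fingers":-1},{"travel":[0,0,0.02],"rot":[0,0,0],"fingers":-1},{"travel":[0,0,0.02],"rot":[0,0,0],"fingers":-1}]'
```

```text
clock: 20.25
tcp_pos: [0.5938, 0.1159, 0.182]
orientation: [-0.004, 0.943, 0.333, 0.004]
wrist_force: [-1.0, -1.5, 10.2]
finger_gap: 0.0002
grip_force: 5.1
clock: 20.55
tcp_pos: [0.5938, 0.1159, 0.1819]
orientation: [-0.004, 0.943, 0.333, 0.005]
wrist_force: [-4.9, -1.7, 21.1]
finger_gap: 0.0002
grip_force: 10.8
```

At the stop: 21 N with no further motion. Hold briefly, then release gently.

```bash
python3 -m pendant '[{"travel":[0,0,0],"rot":[0,0,0],"fingers":-1},{"travel":[0,0,0],"rot":[0,0,0],"fingers":-1},{"travel":[0,0,0],"rot":[0,0,0],"fingers":-1},{"travel":[0,0,0],"rot":[0,0,0],"fingers":-1}]'
python3 -m pendant '[{"travel":[0,0,-0.04],"rot":[0,0,0],"fingers":-1},{"travel":[0,0,-0.08],"rot":[0,0,0],"fingers":-1},{"travel":[0,0,-0.12],"rot":[0,0,0],"fingers":-1},{"travel":[0,0,-0.16],"rot":[0,0,0],"fingers":-1},{"travel":[0,0,-0.2],"rot":[0,0,0],"fingers":-1},{"travel":[0,0,-0.25],"rot":[0,0,0],"fingers":-1},{"travel":[0,0,-0.4],"rot":[0,0,0],"fingers":-1},{"travel":[0,0,-0.7],"rot":[0,0,0],"fingers":-1},{"travel":[0,0,-0.7],"rot":[0,0,0],"fingers":-1},{"travel":[0,0,-0.7],"rot":[0,0,0],"fingers":-1}]'
python3 -c "
from h import *
for c in ['scene','wrist']:
  T,m=T_wc(c); im,d=env.read_camera(c); P=cloud(T,m,d)
  if c=='scene': cv2.imwrite('pics/s7.png',cv2.resize(im[120:290,180:400],None,fx=3.4,fy=3.4,interpolation=cv2.INTER_CUBIC))
  for n,x,y,z,r in [('plat',.593,.115,.045,.04),('mount',.593,.115,.069,.03),('tab',.575,.02,.07,.03),('head',.593,.115,.182,.04)]:
    q=P[(np.hypot(P[...,0]-x,P[...,1]-y)<r)&(abs(P[...,2]-z)<.004)]
    if len(q)>4: print(c,n,len(q),cv2.minEnclosingCircle(q[:,:2].astype(np.float32)),q[:,2].mean())
"
```

```text
clock: 20.95
tcp_pos: [0.5938, 0.1159, 0.1819]
orientation: [-0.004, 0.943, 0.333, 0.005]
wrist_force: [-5.2, -2.2, 21.8]
finger_gap: -0.0001
grip_force: 10.7
clock: 21.95
tcp_pos: [0.5929, 0.1154, 0.2624]
orientation: [-0.005, 0.943, 0.333, 0.003]
wrist_force: [-0.0, 0.6, -0.8]
finger_gap: 0.0001
grip_force: 0.0
scene plat 75 ((0.5938973426818848, 0.11462043970823288), 0.02228790521621704) 0.044063721532969786
scene mount 66 ((0.5938010811805725, 0.11354006081819534), 0.01477727759629488) 0.067487898983283
scene tab 34 ((0.5780767202377319, 0.018469560891389847), 0.012157886289060116) 0.06854685483647283
scene head 166 ((0.5939289331436157, 0.11499006301164627), 0.023425593972206116) 0.18039429685832006
wrist plat 82 ((0.6096857786178589, 0.11415011435747147), 0.012287494726479053) 0.04416641321147849
wrist tab 232 ((0.5765199065208435, 0.023645561188459396), 0.012739477679133415) 0.06889215015497546
wrist head 3098 ((0.5925421118736267, 0.1169516071677208), 0.022068418562412262) 0.1812599898865772
```

View pics/s7.png

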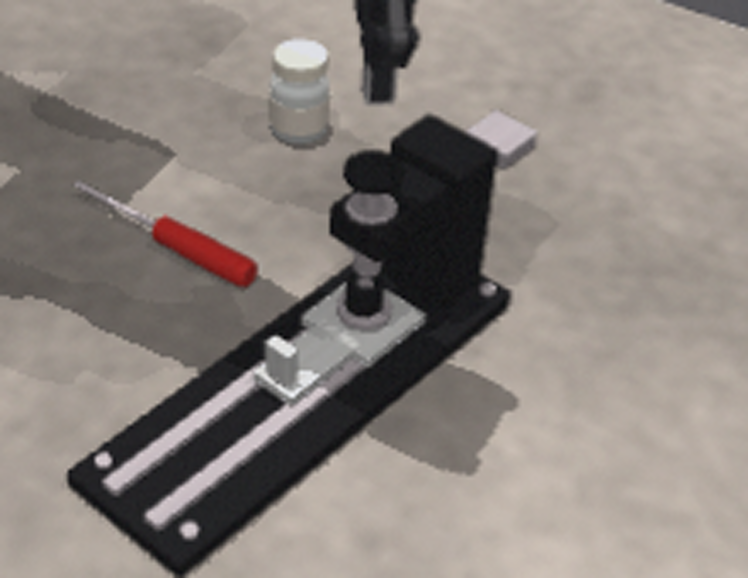

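The head is back up (372,170), the mount stands on the platform under it (365,297), the slide is home and the robot is clear.

```bash
python3 -c "
from workcell import env
print(env.hand_in())"
```

```text
the job is handed in; nothing more can be done
None
```

The job is handed in, with no verdict returned: the 24 mm mount was centred on the platform, slid fully home, pressed to the plunger's stop (about 21 N) and left standing under the sprung-back head.

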